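# Clip a lunch tier onto its carrier

## Task

Pack the lunch carrier: put the loose blue lunch tier gently on the carrier's bottom tier, the notch under its end over the orange key, so that it sits level and fully down, and let go of it. Then press the raised red lever down until it snaps over and stays down by itself, its steel hook over the tier's orange lug. Leave the other things on the worktop where they stand.

Things in the scene. Friction and masses are not known exactly. Their poses are not given: they have to be found in the camera images.
- tier_center (a point): centre of the loose lunch tier, a closed rigid box 60 (x) x 140 (y) x 48 (z) mm, blue with a white lid, 0.25 kg; this point lies 24 mm above its underside. z is up, y runs along its length. Grip it across its 60 mm width (x) at the middle of its length
- tier_notch (a point): middle of the tier's notch: 51 mm along +y from the tier's centre, 18 mm below it
- seat (a point): where the tier's centre must come to rest on the carrier, 82 mm above the worktop; the tier's axes then point the same way as this point's (not turned half round). The bottom tier's flat top is 24 mm below this point
- key (a point): top of the orange half-round key on the bottom tier's lid: 20 mm wide (x), 26 mm long (y), 9 mm high; 51 mm along +y from the seat. The notch drops over it with 3.5 mm to spare on each side
- lever_pad (a point): middle of the upper face of the red lever's thumb pad (34 x 46 mm, ribbed), 80 mm outward (the seat's -y) of the lever's level axis, which lies 137 mm above the worktop and 96 mm from the seat along -y. Lever up: about 180 mm above the worktop; latched: 132 mm. Press straight down from above with closed fingers; the pad shifts about 12 mm outward on its way
- lever (a joint): lever angle, rad: 0 = up (open), 0.6 = fully down. A spring resists (6 to 8 N at the pad, fading near the end) up to 0.5; let go before that, it springs back up. Beyond, it goes over centre, pulls the lever to its stop at 0.6 and holds it with about 5 N. A steel hook on it swings inward below the axis, over the tier's lug; a lug not fully down blocks it
- carrier: the carrier, fixed to the worktop; origin on the worktop under the seat, axes as the seat's. Grey base 94 x 250 x 12 mm; on it a steel bottom tier 64 x 140 mm with white lid, top 58 mm up. At its -y end, 86 to 126 mm from the seat along y, stand two grey cheeks (44 mm apart inside, top 150 mm up) that bear the lever; the lug comes down 6 mm or more clear of them
- tier: the tier; origin at the centre of its underside. Its foot (lowest 12 mm) has a notch 27 mm wide (x), 34 mm long, 12 mm high, open at the +y end; an orange lug 30 mm wide, from 4 to 14 mm above the underside, stands 10 mm out of the -y end
- mug: bystander: black mug, 80 mm across, 95 mm high; origin under its centre, as for the others
- goblet: bystander: clear stemmed glass, 76 mm across, 189 mm high
- shaker: bystander: steel seasoning shaker, 47 mm across, 82 mm high
- jar: bystander: spice jar with black cap, 41 mm across, 105 mm high
- clock: bystander: white kitchen timer with turquoise dial, 51 x 57 x 56 mm
- dish: bystander: small white sauce dish, 74 mm across, 20 mm high
Not all that is in view belongs to the job. Leave any yellow look-alike of the tier alone.

How it is judged (in metres and radians):
On the way, in this order (a step that is already met when the one before it is completed fails the run):
1. the tier sits fully down on the bottom tier, notch over key, let go, with the lever still up (x of tier_center in the frame of seat between -0.006 and 0.006 m and y of tier_center in the frame of seat between -0.008 and 0.008 m and z of tier_center in the frame of seat between -0.003 and 0.003 m and angle between tier_center's own z axis and vertical below 0.035 rad and angle between the y axis of tier_center and the y axis of seat, either way round below 0.12 rad and horizontal distance between tier_notch and key below 0.015 m and value of joint lever below 0.3 rad and contact force between the fingers and tier below 0.1 N), for 0.2 s.
2. the lever is pressed down past its snap point to its stop (value of joint lever above 0.56 rad), for 0.2 s.
At the end, for the whole second after the job is handed in: The tier rests on the carrier's bottom tier with its notch over the key: its centre within 6 mm across, 8 mm along and 3 mm in height of the seat, level within 2 degrees and in line within 7 degrees; the lever stays down by itself at 0.56 rad or more (x of tier_center in the frame of seat between -0.006 and 0.006 m and y of tier_center in the frame of seat between -0.008 and 0.008 m and z of tier_center in the frame of seat between -0.003 and 0.003 m and angle between tier_center's own z axis and vertical below 0.035 rad and angle between the y axis of tier_center and the y axis of seat, either way round below 0.12 rad and horizontal distance between tier_notch and key below 0.015 m and value of joint lever above 0.56 rad and linear speed of tier below 0.02 m/s); the robot touches nothing.
It fails at once if another thing on the worktop is pushed more than 3 cm or tipped over (distance of any of mug, goblet, shaker, jar, clock, dish from where it was at the start of the episode above 0.03 m or angle between any of mug, goblet, shaker, jar, clock, dish's own z axis and vertical above 0.5 rad).
It fails at once if the tier is dropped or rammed onto the carrier (more than 60 N) (contact force between tier and carrier above 60 N).
It also fails if it takes over 40 s, if anything falls off the work surface, if the arm or the gripper's body presses on something with over 40 N, if the wrist force passes 120 N, or if a joint passes its speed limit or range.

## Robot

A 6-joint arm with a two-finger parallel gripper is mounted at the origin on a cart in front of the work surface, level with it; the furniture and walls round the work are solid. World frame = base frame: x ahead of the robot, y to its left, z up, the work surface at z = 0. Lengths are in m, angles in degrees, forces in N, time in s.
With the tool pointing down it reaches from about 0.35 to 0.875 m from the base axis. Payload 4.2 kg.
Tool frame: the origin (TCP) lies midway between the tips of the shut fingers; the grasp point (between the pads) lies 19 mm behind it; z points along the fingers, y is the line along which they close (so a half turn about z gives the same grasp; the last joint's range is limited). The gripper opens to 87 mm and grips with 3 to 60 N. Pads are 19 mm wide; open, the fingers measure 117 mm over their backs; the gripper's body (75 mm by 190 mm) begins 51 mm behind the grasp point.
Start: joints at [-48.381, 22.042, 0.453, 0, -68.411, -14.817], TCP at [0.282, -0.558, 0.198] pointing down, gripper open.
Joint ranges: [-179.83, 179.83], [-69.29, 118.12], [-61.27, 80.66], [-181.25, 117.63], [-171.15, -9.14], [-177.46, 177.46]. Speed limits (degrees/s): [159.86, 159.86, 180, 180, 180, 180].

## Interface

Orientations are given as [roll, pitch, yaw] about the fixed x, y, z axes, in that order (R = Rz(yaw) Ry(pitch) Rx(roll)).
In Python, from workcell import env gives the robot as it stands. The module is installed in compiled form; this text tells all that it offers. Calls block until the motion is done:
- env.goto(position, orientation): joint-space move of the TCP to a pose.
- env.move_straight(position, rotation=None, rate=0.15, force_limit=None): straight line of the TCP; rotation=None keeps the orientation; rate is the mean speed in m/s. With force_limit (N) it stops when the force on the tool has changed by that much, and returns True; else False.
- env.set_joints(angles): joint-space move.
- env.gripper_to(opening, grasp_force=None): opening from 0.0 (shut) to 1.0 (fully open); grasp_force is the grip in N (None keeps the last); returns when the fingers have stopped.
- env.dwell(seconds).
- env.inverse_kinematics(position, orientation): joint angles nearest the present ones, or None.
- env.read_state(): the state.
- env.grab_frame(name): name is "side" or "top"; returns a dict with "image" (480x640x3 uint8, blue, green, red), "fx", "fy", "cx", "cy" (pixels), "position" and "orientation" of the camera in the world. Camera axes: x right, y up, looking along -z (the intrinsics and any distortion apply to the point x, -y, -z); pixel columns grow to the right and rows downward; lengths in m; the calibration is good to about 2 mm. A picture is of the moment at which its call begins. There is no depth.
A pose or a line that the arm cannot do raises env.Unreachable and nothing moves.
- env.close_job(): hands the job in; it is judged then, once.
Trained networks look in a picture, given as the dict that the camera call returned (one of the last four; its "shot" number tells which), for a name from the list of things; names that differ only in an ending like _2 or _b are one class to them, and where a whole thing is asked for, a point or a joint stands for the part that bears it (a point fixed in the world has none). Each returns a list of dicts, best first, with "score" (0 to 1); they miss things now and then, are a little off and sometimes report something else, mostly with a low value. They report only what shows in the picture. A call takes as long as a camera call. They do not tell look-alikes from the thing itself.
- env.search_frame(picture, thing): "xyz" ([x, y, z] in m, in world coordinates, good to about 4 mm: the middle of the surface that is visible of it).
- env.trace(picture, thing): "mask" (480x640 bool, what is visible of it).
The state is a dict: "clock": time; "joint_positions": joint angles; "qvel": joint speeds; "joint_torque": joint torques, N m; "position": TCP position; "tool_rot": TCP orientation; "force": force on the tool from outside, world axes, zero at the start; "wrist_torque": the same for the moment, N m; "opening": opening from 0.0 (shut) to 1.0 (fully open); "finger_force": force on a finger pad.
Only numpy, scipy, OpenCV 4.12 (cv2) and the standard library are available. Lean on these libraries where they do the work, as an engineer would, in place of code of your own. Each camera call takes 0.05 s, during which the arm holds its last target. There are 200 camera calls.

## Working session

There is one attempt and no reset: what is moved stays moved. The work goes in short steps, each a Python script; the robot and the scene stay as the last script left them, time stands still between calls to the robot, and variables do not carry over. Pictures are saved under pics/ and viewed, at most 10 in all, crops included, and the job is handed in when it is done.

```bash
mkdir -p pics; python3 - <<'E'
from workcell import env
import cv2,numpy as np
ims=[]
for n in("top","side"):
    f=env.grab_frame(n);cv2.imwrite(f"pics/{n}0.png",f["image"])
    print(n,f["fx"],f["fy"],f["cx"],f["cy"],f["position"],f["orientation"],[k for k in f if k!="image"])
    for t in("tier","carrier","lever_pad","key","tier_notch","lever","mug","goblet","shaker","jar","clock","dish"):
        try: print(t,[(np.round(d["xyz"],3).tolist(),round(d["score"],2)) for d in env.search_frame(f,t)[:3]])
        except Exception as e: print(t,e)
print(env.read_state())
E
```

```text
top 557.5098119925121 557.5098119925121 322.66356782369314 237.55232475506008 [ 0.42510464 -0.01061343  1.39836474] [  6.89370768  -0.85634639 -91.46714124] ['fx', 'fy', 'cx', 'cy', 'position', 'orientation', 'shot']
tier [([0.354, -0.008, 0.049], 0.93), ([0.563, -0.243, 0.048], 0.56)]
carrier [([0.533, 0.176, 0.055], 0.75)]
lever_pad [([0.552, 0.077, 0.17], 0.89)]
key [([0.532, 0.179, 0.06], 0.74), ([0.742, -0.204, 0.102], 0.52), ([0.778, 0.142, 0.12], 0.35)]
tier_notch [([0.358, -0.01, 0.051], 0.59)]
lever [([0.551, 0.078, 0.167], 0.76)]
mug [([0.753, 0.275, 0.04], 0.56)]
goblet [([0.777, 0.142, 0.123], 0.75), ([0.55, 0.079, 0.169], 0.65)]
shaker [([0.696, -0.296, 0.081], 0.78)]
jar [([0.742, -0.199, 0.102], 0.62), ([0.788, 0.035, 0.055], 0.56)]
clock [([0.789, 0.037, 0.056], 0.79)]
dish [([0.696, -0.009, 0.009], 0.62)]
side 535.1751556852468 535.1751556852468 319.1731067338972 237.97492808952563 [0.20395225 0.80528274 0.73490422] [  56.03893569    0.33401839 -156.71801124] ['fx', 'fy', 'cx', 'cy', 'position', 'orientation', 'shot']
tier [([0.35, 0.02, 0.049], 0.79), ([0.56, -0.221
[... 463 characters left out ...]
, 0.73)]
{'clock': 1.3, 'joint_positions': array([-4.83798508e+01,  2.20431344e+01,  4.52884605e-01,  1.14364691e-03,
       -6.84124191e+01, -1.48159099e+01]), 'qvel': array([ 0.11160679, -0.02333915, -0.07382903, -0.06407153,  0.00545638,
        0.0765802 ]), 'joint_torque': array([-7.37542705e-04, -3.90473485e+01,  1.87614298e+01,  4.22431692e+00,
        1.54231890e-02, -1.26441458e-05]), 'position': array([ 0.28183859, -0.55782106,  0.19753947]), 'tool_rot': array([ 1.79997692e+02, -1.71052213e-03, -1.53195340e+02]), 'force': array([ 0.56154219, -0.69502765, -0.2794424 ]), 'wrist_torque': array([ 0.04182305,  0.03238971, -0.04611649]), 'finger_force': 0.0, 'opening': 0.999870846164238}
```

View pics/top0.png

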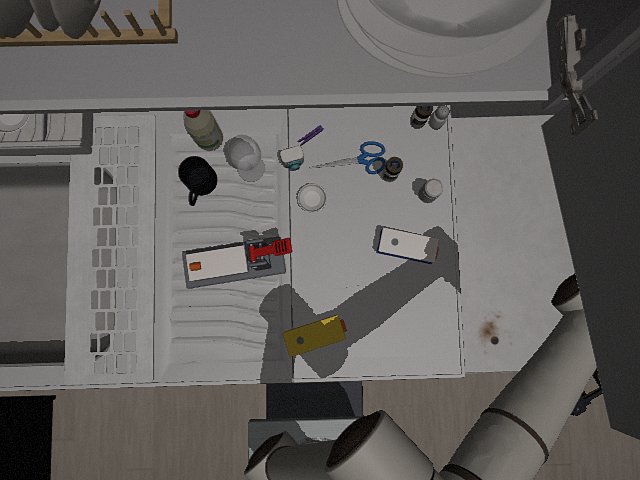

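View pics/side0.png

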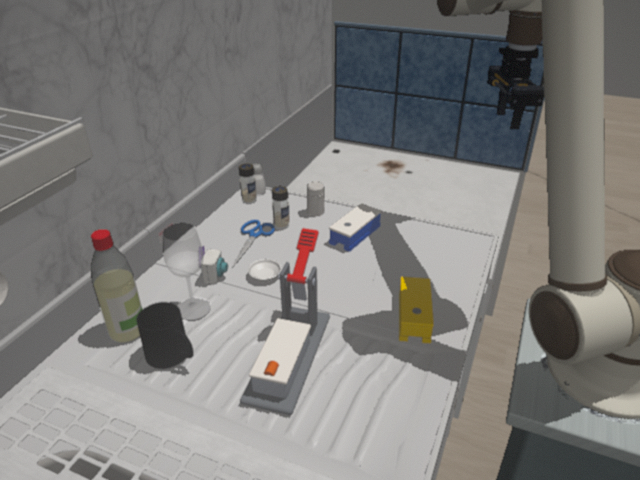

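The tier candidates are the yellow box at top (315,335) and side (415,308), and the blue box with a white lid at top (405,244) and side (355,229). The description says blue with a white lid, so it's the second. The carrier lies at top (233,262), with its key at the left (+y) end at (195,266) and the red lever raised at (270,249). An enlarged crop should confirm the box and show which way its notch and lug point.

```bash
cat > h.py <<'E'
from workcell import env
import cv2,numpy as np
from scipy.spatial.transform import Rotation as R
def ray(f,px):
    px=np.atleast_2d(px).astype(float)
    d=np.c_[(px[:,0]-f["cx"])/f["fx"],-(px[:,1]-f["cy"])/f["fy"],-np.ones(len(px))]
    return R.from_euler("xyz",f["orientation"],degrees=True).apply(d)
def onplane(f,px,z):
    d=ray(f,px);p=np.array(f["position"])
    return p+d*((z-p[2])/d[:,2])[:,None]
def proj(f,P):
    c=R.from_euler("xyz",f["orientation"],degrees=True).inv().apply(np.atleast_2d(P)-f["position"])
    return np.c_[f["cx"]+f["fx"]*c[:,0]/-c[:,2],f["cy"]-f["fy"]*c[:,1]/-c[:,2]]
E
python3 - <<'E'
from h import *
t=env.grab_frame("top");s=env.grab_frame("side")
a=cv2.resize(t["image"][215:275,360:460],None,fx=4,fy=4,interpolation=3)
b=cv2.resize(s["image"][195:255,310:410],None,fx=4,fy=4,interpolation=3)
c=cv2.resize(t["image"][225:295,175:295],None,fx=3.333,fy=3.333,interpolation=3)
d=cv2.resize(s["image"][310:420,230:340],None,fx=2.1,fy=2.1,interpolation=3)
r2=np.zeros((max(len(c),len(d)),800,3),np.uint8);r2[:len(c),:c.shape[1]]=c;r2[:len(d),400:400+d.shape[1]]=d
cv2.imwrite("pics/crop1.png",np.vstack([np.hstack([a,b]),r2]))
# white-ish masks for lids
for nm,(x0,y0,x1,y1),z in(("tierlid",(360,215,460,275),.048),("carlid",(175,225,260,295),.058)):
    im=t["image"][y0:y1,x0:x1]
    m=env.trace(t,"tier" if nm=="tierlid" else "carrier")
    for q in m[:2]:
        k=q["mask"].astype(np.uint8); cs,_=cv2.findContours(k,0,2)
        c=max(cs,key=cv2.contourArea); P=onplane(t,c[:,0],z)[:,:2]
        rc=cv2.minAreaRect(P.astype(np.float32)*1000); print(nm,q["score"],rc, cv2.boundingRect(c))
E
```

```text
tierlid 0.82 ((355.0783386230469, -10.801155090332031), (60.43638610839844, 148.73342895507812), 16.639921188354492) (283, 315, 63, 42)
tierlid 0.78 ((564.3475341796875, -241.0732879638672), (143.69313049316406, 64.65662384033203), 77.55591583251953) (377, 228, 60, 35)
carlid 0.92 ((535.8426513671875, 170.8448486328125), (94.57220458984375, 261.33856201171875), 7.759594440460205) (183, 237, 109, 51)
```

View pics/crop1.png

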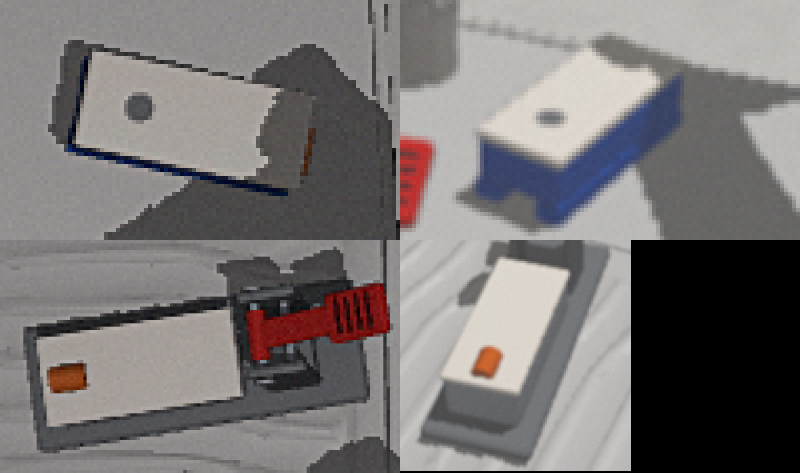

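The blue box is confirmed. Its orange lug is at the right (-y) end, crop (308,150), and the notch is at the +y end facing the side camera. It is turned about -12°. The carrier is turned about +8°, with its key at the left. Next I'll fit both precisely with projected silhouettes in the two views.

```bash
cat > fit.py <<'E'
from h import *
from scipy.optimize import minimize
def box(w,l,z0,z1,dy=0):
    return np.array([[a*w/2,dy+b*l/2,z] for a in(-1,1) for b in(-1,1) for z in(z0,z1)])
def render(f,parts,p,K=4):
    m=np.zeros((480*K,640*K),np.uint8);c,s=np.cos(p[2]),np.sin(p[2])
    for B in parts:
        W=np.c_[p[0]+c*B[:,0]-s*B[:,1],p[1]+s*B[:,0]+c*B[:,1],B[:,2]]
        h=cv2.convexHull(((proj(f,W)+.5)*K*16-8).round().astype(np.int32))
        cv2.fillConvexPoly(m,h,1,shift=4)
    return m>0
def fit(views,parts,p0,K=4):
    big=[(f,np.kron(m,np.ones((K,K),bool))) for f,m in views]
    def cost(v):
        p=[v[0]/1000,v[1]/1000,v[2]/100]
        return sum(1-(lambda r:(r&m).sum()/(r|m).sum())(render(f,parts,p,K)) for f,m in big)
    x0=np.array([p0[0]*1000,p0[1]*1000,p0[2]*100])
    r=minimize(cost,x0,method="Nelder-Mead",options=dict(initial_simplex=np.vstack([x0,x0+np.eye(3)*6]),xatol=.1,fatol=1e-4,maxiter=120))
    return r.x[0]/1000,r.x[1]/1000,np.degrees(r.x[2]/100),r.fun/len(views)
def near(f,thing,xy):  # trace mask nearest a world point
    u=proj(f,xy)[0]
    return min((q["mask"] for q in env.trace(f,thing)),key=lambda m:np.hypot(*(np.argwhere(m).mean(0)[::-1]-u)))
def white(f,quad,th):
    roi=np.zeros((480,640),np.uint8);cv2.fillConvexPoly(roi,cv2.convexHull(proj(f,quad).astype(np.int32)),1)
    im=f["image"].astype(int);m=((im.min(2)>th)&(im[...,2]>=im[...,0]+6)&(roi>0)).astype(np.uint8)
    n,l,st,_=cv2.connectedComponentsWithStats(m);k=1+st[1:,4].argmax()
    m=(l==k).astype(np.uint8);c,_=cv2.findContours(m,0,2)
    return cv2.drawContours(np.zeros_like(m),c,-1,1,-1)>0
E
python3 - <<'E'
from fit import *
T=[box(60,140,0,48)/1000,box(30,10,4,14,-75)/1000]
L=[box(64,140,58,58)/1000]
t=env.grab_frame("top");s=env.grab_frame("side")
mt=[(f,near(f,"tier",[.56,-.24,.03])) for f in(t,s)]
for v in([mt[0]],[mt[1]],mt): print("tier",np.round(fit(v,T,(.563,-.243,-.21)),4))
print(t["image"][262,225],s["image"][345,285])
g=[]
for f in(t,s):
    q=np.array([[.47,.1,.058],[.6,.1,.058],[.47,.28,.058],[.6,.28,.058]])
    g.append((f,white(f,q,140)))
    print(g[-1][1].sum())
for v in([g[0]],[g[1]],g): print("lid",np.round(fit(v,L,(.533,.178,.135)),4))
o=[]
for (f,m) in mt+g:
    im=f["image"].copy();c,_=cv2.findContours(m.astype(np.uint8),0,2);cv2.drawContours(im,c,-1,(0,255,0),1)
    u=np.argwhere(m).mean(0).astype(int);o.append(cv2.resize(im[u[0]-50:u[0]+50,u[1]-65:u[1]+65],(390,300),interpolation=0))
cv2.imwrite("pics/m1.png",np.vstack([np.hstack(o[:2]),np.hstack(o[2:])]))
E
```

```text
tier [  0.5664  -0.2418 -14.2379   0.0703]
tier [  0.5642  -0.2477 -13.7687   0.0464]
tier [  0.565   -0.2452 -13.8771   0.0729]
[155 160 166] [203 213 218]
1348
1937
lid [0.5326 0.2173 7.8814 0.1528]
lid [0.5317 0.2143 8.0691 0.1705]
lid [0.5325 0.2151 7.8932 0.1648]
```

View pics/m1.png

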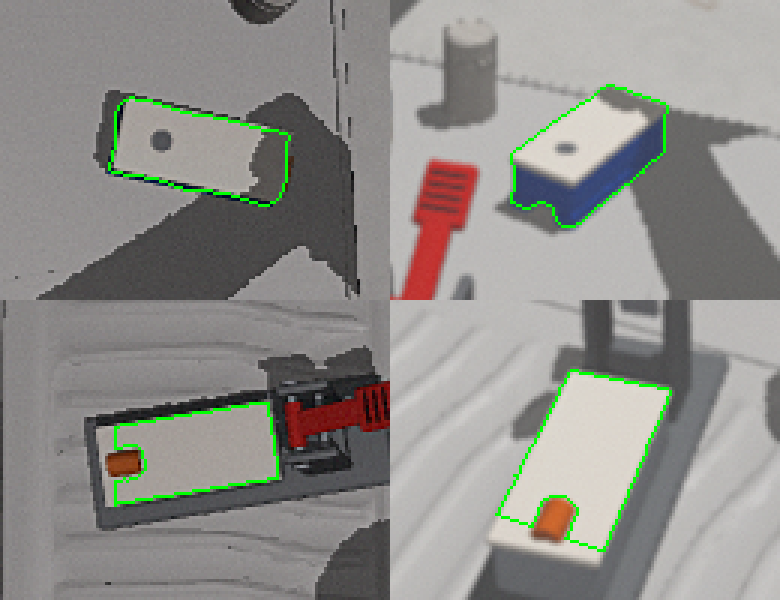

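The tier mask fits well. The lid region cut off the +y end of the carrier's lid, so I'll widen it. I'll also check both wrist solutions and grasp.

```bash
python3 - <<'E'
from fit import *
L=[box(64,140,58,58)/1000]
t=env.grab_frame("top");s=env.grab_frame("side")
q=np.array([[.46,.1,.058],[.6,.1,.058],[.44,.27,.058],[.58,.27,.058]])
g=[(f,white(f,q,140)) for f in(t,s)]
for v in([g[0]],[g[1]],g): r=fit(v,L,(.533,.178,.135));print("lid",np.round(r,4))
x,y,a,_=r
for k in(0,180):
    for p,yw in(([.565,-.245,.2],76+k),([x,y,.28],90+a+k)):
        print(k,env.inverse_kinematics(p,[180,0,yw]))
E
```

```text
lid [0.5339 0.2073 7.8072 0.1949]
lid [0.5332 0.2046 8.5537 0.2033]
lid [0.5337 0.2055 7.9014 0.2028]
0 [ -8.40335359  21.0575641   -0.69430782   0.         -68.24812808
 174.40335359]
0 [ 37.28448101  14.20491866   0.94249059   0.         -76.73757193
 150.61694554]
180 [ -8.40335359  21.0575641   -0.69430782   0.         -68.24812808
  -5.59664641]
180 [ 37.28448101  14.20491866   0.94249059   0.         -76.73757193
 -29.38305446]
```

The seat should be about 0.17 m from the pad, so its centre is near y≈0.25. My ROI was still clipping the lid, so I'm extending it.

```bash
python3 - <<'E'
from fit import *
L=[box(64,140,58,58)/1000]
t=env.grab_frame("top");s=env.grab_frame("side")
q=np.array([[.46,.1,.058],[.62,.1,.058],[.44,.38,.058],[.60,.38,.058]])
g=[(f,white(f,q,140)) for f in(t,s)]
for v in([g[0]],[g[1]],g): r=fit(v,L,(.528,.245,.135));print("lid",np.round(r,4))
im=t["image"].copy();c,_=cv2.findContours(g[0][1].astype(np.uint8),0,2)
for f,m in g: # orange key centroid vs prediction
    I=f["image"].astype(int);k=(I[...,2]-I[...,0]>90)&(I[...,1]-I[...,0]>15)
    a=np.radians(r[2]);kp=np.array([r[0]-.051*np.sin(a),r[1]+.051*np.cos(a),.0625])
    u=proj(f,kp)[0];yy,xx=np.where(k);w=np.hypot(xx-u[0],yy-u[1])<15
    print("key px",xx[w].mean(),yy[w].mean(),w.sum(),"pred",u,"world",onplane(f,[xx[w].mean(),yy[w].mean()],.0625),kp)
p=[.565,-.2445,.2];o=[180,0,-104]
env.gripper_to(1.0);env.goto(p,o)
print(env.move_straight([p[0],p[1],.015],rate=.12,force_limit=8))
env.gripper_to(0,grasp_force=20)
st=env.read_state();print(st["position"],st["opening"],st["finger_force"],st["clock"])
E
```

```text
lid [0.5319 0.2224 7.7883 0.1056]
lid [0.5306 0.224  8.2248 0.0537]
lid [0.5315 0.2228 7.9932 0.0846]
key px 194.77777777777777 266.22222222222223 63 pred [194.55257997 266.19806397] world [[0.52432528 0.27274562 0.0625    ]] [0.5243963  0.27328216 0.0625    ]
key px 271.7889908256881 367.0550458715596 109 pred [270.77269739 367.41430904] world [[0.52320872 0.2719269  0.0625    ]] [0.5243963  0.27328216 0.0625    ]
False
[ 0.56521569 -0.24454416  0.01514106] 0.6929314798587952 19.974271059036255 5.95
```

Grasped: the opening reads 60 mm and the finger force 20 N. The seat fit is (0.5315, 0.2228) at 8.0°, and the key agrees to about 1 mm. Now I'll lift, carry the tier over the seat and check where it sits in the hand.

```bash
python3 - <<'E'
from fit import *
env.move_straight([.565,-.2445,.28],rate=.2)
env.goto([.5315,.2228,.28],[180,0,-82])
env.move_straight([.5315,.2228,.19],rate=.15)
st=env.read_state();print(st["position"],st["tool_rot"],st["opening"],st["clock"],st["force"])
t=env.grab_frame("top");s=env.grab_frame("side")
o=[]
for f in(t,s):
    P=st["position"]-[0,0,.015];a=np.radians(8);c,n=np.cos(a),np.sin(a)
    B=np.vstack([box(60,140,0,48),box(30,10,4,14,-75)])/1000
    W=np.c_[P[0]+c*B[:,0]-n*B[:,1],P[1]+n*B[:,0]+c*B[:,1],P[2]+B[:,2]]
    u=proj(f,W);ctr=u.mean(0).astype(int)
    x0,y0=ctr[0]-65,ctr[1]-65
    im=cv2.resize(f["image"][y0:y0+130,x0:x0+130],None,fx=3,fy=3,interpolation=3)
    q=((u-[x0,y0]+.5)*3).astype(int)
    for k in q: cv2.circle(im,tuple(map(int,k)),2,(0,255,0),-1)
    o.append(im);print(x0,y0,np.round(u,1).tolist())
cv2.imwrite("pics/hold.png",np.hstack(o))
E
```

```text
[0.53243752 0.22282052 0.19101075] [-1.79887285e+02  1.77099823e-02 -8.20133396e+01] 0.6961004517399824 9.8833 [ 0.47173756 -1.17282738 -1.36130943]
157 189 [[240.3, 266.7], [237.3, 265.1], [176.7, 277.2], [171.1, 276.0], [236.3, 239.8], [233.1, 237.2], [173.0, 250.1], [167.3, 247.9], [243.6, 259.0], [243.0, 258.7], [239.0, 259.8], [238.4, 259.4], [241.6, 245.6], [241.0, 245.1], [237.0, 246.3], [236.4, 245.8]]
218 209 [[306.9, 272.5], [306.4, 249.5], [280.6, 327.8], [279.1, 303.5], [273.7, 267.1], [272.2, 244.3], [243.2, 320.8], [240.4, 296.5], [300.2, 265.9], [300.0, 261.2], [298.5, 269.3], [298.3, 264.6], [283.6, 263.2], [283.4, 258.6], [281.8, 266.6], [281.5, 261.9]]
```

View pics/hold.png

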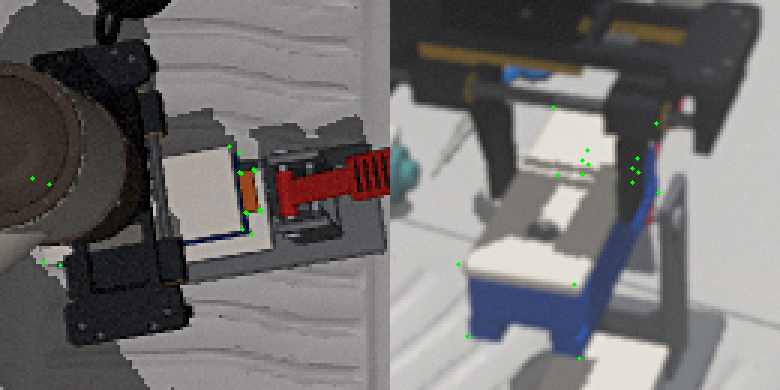

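The top view shows the tier's lug end at crop (250,190), and the side view shows its notch end at (530,330). The tier appears a few mm towards -x/-y of the prediction. I'll lower it to just above the key and compare it there, in each camera, with that camera's own seat fit.

```bash
python3 - <<'E'
from fit import *
print(env.move_straight([.5315,.2228,.089],rate=.12,force_limit=6))
env.dwell(.2)
st=env.read_state();print(st["position"],st["tool_rot"],st["clock"],st["force"])
t=env.grab_frame("top");s=env.grab_frame("side")
o=[]
for f,P,a,roi in((t,(.5319,.2224),7.9,(215,225,50,50)),(s,(.5306,.2240),8.1,(230,315,85,85))):
    a=np.radians(a);c,n=np.cos(a),np.sin(a);zt=st["position"][2]-.015
    x0,y0,w,h=roi;k=390/w
    im=cv2.resize(f["image"][y0:y0+h,x0:x0+w],(390,390),interpolation=3)
    for z,l,w2,col in((zt+.048,70,30,(0,255,0)),(zt+.0,70,30,(0,255,255)),(.058,70,32,(255,0,255))):
        B=np.array([[-w2,-l],[w2,-l],[w2,l],[-w2,l]])/1000
        W=np.c_[P[0]+c*B[:,0]-n*B[:,1],P[1]+n*B[:,0]+c*B[:,1],np.full(4,z)]
        q=((proj(f,W)-[x0,y0]+.5)*k*16-8).astype(np.int32)
        cv2.polylines(im,[q],True,col,1,cv2.LINE_AA,4)
    o.append(im)
cv2.imwrite("pics/low.png",np.hstack(o))
E
```

```text
False
[0.53189124 0.22310934 0.08983297] [-1.79915316e+02  4.77313634e-02 -8.19964894e+01] 11.175 [ 0.11922145  0.16654104 -1.95951449]
```

View pics/low.png

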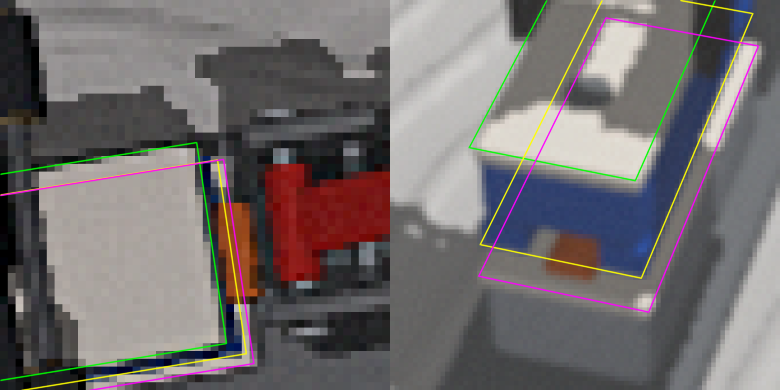

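In the top view, the tier lid corner at crop (222,345) is within about 1 mm of the prediction. In the side view, the notch (530–604) straddles the key (547–601), with the expected parallax offset. So x is aligned, and I'll back off 1.5 mm along -y for the key's end clearance and lower gently.

```bash
python3 - <<'E'
from fit import *
print(env.move_straight([.5315,.2213,.089],rate=.05))
hit=env.move_straight([.5315,.2213,.0715],rate=.02,force_limit=6)
st=env.read_state();print(hit,st["position"],st["tool_rot"],st["clock"],st["force"])
E
```

```text
False
True [0.531243   0.22114154 0.07307862] [ 1.79948078e+02 -3.90804339e-02 -8.19878536e+01] 12.275 [-0.20236465  0.15865924  5.57132871]
```

Contact came at z=0.0731, which is the fully seated height. I'll release, retract and look.

```bash
python3 - <<'E'
from fit import *
env.gripper_to(1.0)
env.move_straight([.5315,.2213,.25],rate=.15)
env.goto([.52,-.05,.27],[180,0,-82]); env.gripper_to(0)
st=env.read_state();print(st["clock"],st["opening"],st["position"])
t=env.grab_frame("top");s=env.grab_frame("side")
o=[]
for f,roi in((t,(175,205,130,100)),(s,(230,220,130,170))):
    print([(np.round(d["xyz"],3),d["score"]) for d in env.search_frame(f,"lever_pad")][:2])
    x0,y0,w,h=roi
    im=cv2.resize(f["image"][y0:y0+h,x0:x0+w],None,fx=3,fy=3,interpolation=3)
    a=np.radians(8);c,n=np.cos(a),np.sin(a);P=(.5315,.2225)
    for z,l,w2,dy,col in((.106,70,30,0,(0,255,0)),(.18,23,17,-173,(255,255,0))):
        B=np.array([[-w2,-l+dy],[w2,-l+dy],[w2,l+dy],[-w2,l+dy]])/1000
        W=np.c_[P[0]+c*B[:,0]-n*B[:,1],P[1]+n*B[:,0]+c*B[:,1],np.full(4,z)]
        cv2.polylines(im,[((proj(f,W)-[x0,y0]+.5)*48-8).astype(np.int32)],True,col,1,cv2.LINE_AA,4)
    o.append(np.vstack([im,np.zeros((510-len(im),390,3),np.uint8)]))
cv2.imwrite("pics/seat.png",np.hstack(o))
E
```

```text
16.9583 0.007136719751192488 [ 0.52001704 -0.04997332  0.27002799]
[]
[(array([0.544, 0.102, 0.156]), 0.9), (array([0.738, 0.286, 0.067]), 0.6)]
```

View pics/seat.png

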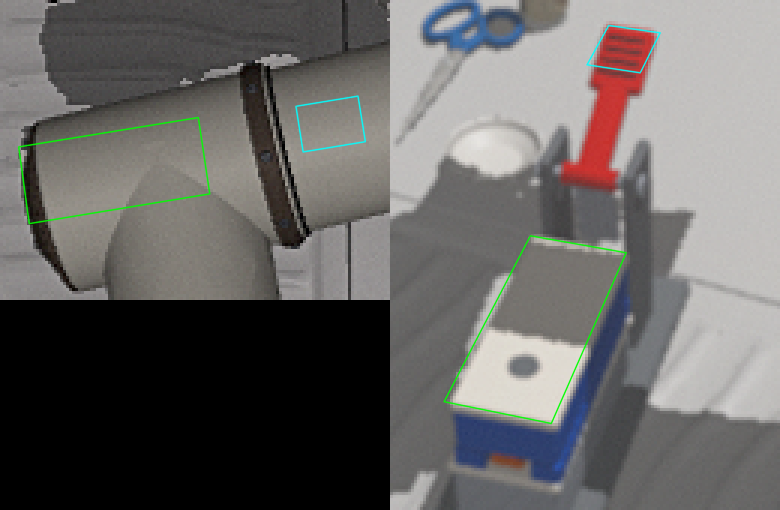

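The tier is seated level with the key inside the notch at crop (507,461). The pad centre is at crop (622,57), about -165 mm along the seat's y-axis. Now I'll press it straight down at -171 mm, the middle of its travel.

```bash
python3 - <<'E'
from fit import *
x,y=.5553,.0532
env.goto([x,y,.25],[180,0,-82])
env.move_straight([x,y,.19],rate=.15)
hit=env.move_straight([x,y,.127],rate=.06,force_limit=25)
st=env.read_state();print(hit,st["position"],st["force"],st["clock"])
env.dwell(.2);st=env.read_state();print(st["position"],st["force"])
env.move_straight([x,y,.25],rate=.15)
env.goto([.42,-.15,.27],[180,0,-82])
t=env.grab_frame("top");s=env.grab_frame("side")
for f in(t,s):print([(np.round(d["xyz"],3),d["score"]) for d in env.search_frame(f,"lever_pad")][:2])
print(env.read_state()["clock"])
o=[cv2.resize(f["image"][b:b+130,a:a+130],None,fx=3,fy=3,interpolation=3) for f,a,b in((t,175,190),(s,230,260))]
cv2.imwrite("pics/latched.png",np.hstack(o))
E
```

```text
False [0.55630383 0.0527805  0.12757299] [ 0.55037888 -3.52419079  5.23742901] 19.425
[0.55631276 0.05279621 0.12770201] [ 1.198907   -3.00352281  5.62954586]
[(array([0.55 , 0.079, 0.169]), 0.71), (array([0.538, 0.12 , 0.012]), 0.29)]
[(array([0.547, 0.101, 0.161]), 0.94)]
21.7583
```

View pics/latched.png

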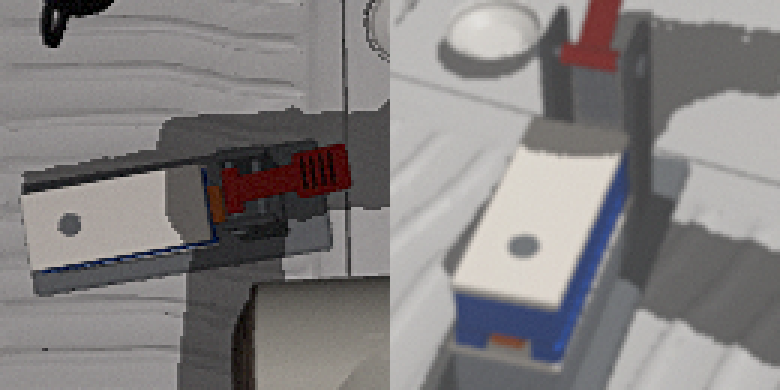

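The lever sprang back: it still stands up in the side crop (600,30), and the tool met only 5 N at z=0.128. The tier is still seated. I'll press again in steps, logging force against height, and take a picture at the bottom.

```bash
python3 - <<'E'
from fit import *
x,y=.5550,.0555
env.goto([x,y,.21],[180,0,-82])
o=[];C=(300,255)
def snap():
    f=env.grab_frame("side");o.append(cv2.resize(f["image"][190:320,235:365],None,fx=3,fy=3,interpolation=3))
for z in(.175,.16,.145,.135,.127,.121,.115):
    hit=env.move_straight([x,y,z],rate=.08,force_limit=22)
    st=env.read_state();print(z,hit,np.round(st["position"],4),np.round(st["force"],1),round(st["clock"],2))
    if z==.145: snap()
    if hit: break
snap()
cv2.imwrite("pics/press.png",np.hstack(o))
E
```

```text
0.175 False [0.5552 0.0551 0.1754] [-0.  -0.  -0.4] 23.34
0.16 False [0.5561 0.0563 0.1611] [-0.2  3.4  4.2] 23.68
0.145 False [0.5565 0.0557 0.1468] [-0.   0.4  6.7] 24.01
0.135 False [0.5568 0.0553 0.137 ] [ 0.5 -0.6  7. ] 24.33
0.127 False [0.5564 0.0552 0.1285] [ 2.8 -2.1  5.3] 24.58
0.121 False [0.5548 0.0554 0.121 ] [ 1. -1.  2.] 24.83
0.115 False [0.5537 0.0554 0.1137] [-0.4  0.6 -0.5] 25.08
```

View pics/press.png

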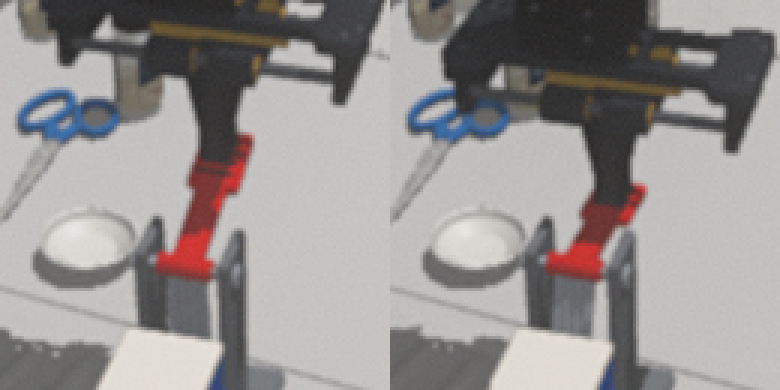

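The force peaked at 7 N and then fell to zero by z=0.114, so the lever has passed its snap point. The picture shows it lowered, with the pad under the fingers at crop (620,205). I'll press on to the stop, retract and check.

```bash
python3 - <<'E'
from fit import *
x,y=.5550,.0555
hit=env.move_straight([x,y,.105],rate=.04,force_limit=8)
st=env.read_state();print(hit,np.round(st["position"],4),np.round(st["force"],1))
env.dwell(.3)
env.move_straight([x,y,.25],rate=.15)
env.goto([.42,-.15,.27],[180,0,-82])
t=env.grab_frame("top");s=env.grab_frame("side")
for f in(t,s):print([(np.round(d["xyz"],3),d["score"]) for d in env.search_frame(f,"lever_pad")][:2])
print(env.read_state()["clock"])
o=[cv2.resize(f["image"][b:b+170,a:a+130],None,fx=3,fy=3,interpolation=3) for f,a,b in((t,175,170),(s,230,220))]
cv2.imwrite("pics/latched2.png",np.hstack(o))
E
```

```text
True [0.5557 0.0557 0.1107] [-2.3 -0.2  5.7]
[(array([0.55 , 0.078, 0.134]), 0.69)]
[(array([0.544, 0.129, 0.135]), 0.96)]
27.9333
```

View pics/latched2.png

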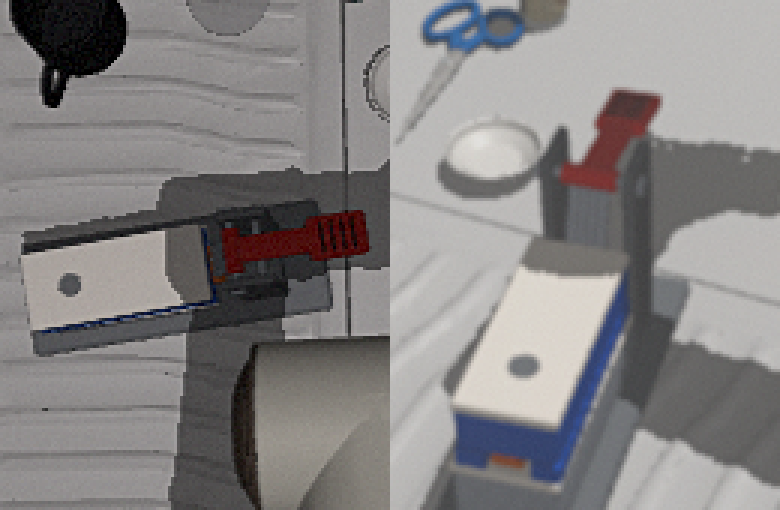

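The lever stays down by itself: the pad is now at side crop (630,110), at z≈0.134 where it was 0.16–0.17. The tier is still seated with the key in its notch. I'm handing in the job.

```bash
python3 -c "
from workcell import env
print(env.close_job())"
```

```text
the job is handed in; nothing more can be done
None
```

I seated the blue tier on the carrier with its notch over the key and let go of it, the lever snapped over on the second press and stays down by itself, and I handed the job in; the hand-in call gave no verdict.

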